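# Set a rack nest's slotted stop to its line, clamp it, load the vial rack

### The job

Slide the slotted stop of the rack nest along its channel until the face that meets the rack stands on the scribed line, then tighten both clamp levers clockwise as far as they go so that it stays there. After that, set the vial rack upright into the nest, flat on the base plate between the fixed end stop and the clamped slide stop, without shifting the box, the tools or the mouse that lie about.

Things in the scene. Friction and masses are not known exactly. Their poses are not given: they have to be found in the camera images.
- nest_base: aluminium plate 160 (x) x 275 (y) x 10 mm fixed to the bench; origin on the bench, z up, y from -130 to 145 mm. At -y: fixed end stop (face at y -110 mm, 26 mm above plate), two cheeks 60 mm apart, 20 mm above plate, to y -80 mm. At +y: channel along y between strips 8 mm above plate (y 30 to 140, 123 mm apart), two 8 mm studs at x 34 and -34, y 72 mm
- line (a point): middle of the scribed line, a thin dark line across the whole plate along its x, on the plate's top (10 mm above the bench), at y = +20 mm in the nest_base frame; axes as nest_base
- pocket (a point): centre of the rack's place on the plate's top (10 mm above the bench), at x = 0, y = -45 mm in the nest_base frame, half way between the end stop and the line; axes as nest_base. With the stop on the line the pocket is 130 mm long, and 60 mm wide between the cheeks
- slide_stop: loose steel angle, 0.45 kg, captive in the channel by studs through its two slots. Origin: underside (plate's top), middle of the face that meets the rack; y points away from the rack. Upright flange 120 (x) x 8 (y 0 to 8) x 50 mm high: grip its middle across the 8 mm. Slotted leg 6 mm thick, y 8 to 95. Starts 10 to 27 mm on the +y side of the line; slides with a few N while the levers are loose
- lever_far (a joint): clamp lever on the farther (+x) stud (axis at x +34, y 72 mm in nest_base). rad: 0 fully loose, 1.4 end stop (tight); grows clockwise seen from above. In nest_base its handle points 100 deg counterclockwise from +x at 0, less the value. From about 0.7 rad its collar clamps the slotted leg and it stiffens (up to 5 N at the grip); it stays where left. Hub 25 mm wide, top 52 mm above the bench
- lever_far_grip (a point): middle of the grip of the farther lever, on the axis of its round, level handle: 13 mm thick, 55 mm from the stud axis, 48 mm above the bench (32 mm above the slotted leg); the handle ends 80 mm from the stud axis. x points outward along the handle
- lever_near (a joint): clamp lever on the nearer (-x) stud (axis at x -34, y 72 mm in nest_base). rad: 0 fully loose, 1.4 end stop (tight); grows clockwise seen from above. In nest_base its handle points 165 deg counterclockwise from +x at 0, less the value. From about 0.7 rad its collar clamps the slotted leg and it stiffens (up to 5 N at the grip); it stays where left. Hub 25 mm wide, top 52 mm above the bench
- lever_near_grip (a point): middle of the grip of the nearer lever, on the axis of its round, level handle: 13 mm thick, 55 mm from the stud axis, 48 mm above the bench (32 mm above the slotted leg); the handle ends 80 mm from the stud axis. x points outward along the handle
- vial_rack: dark blue rack full of small capped vials, 52 (x) x 124 (y) x 37 mm, 0.2 kg; origin in the middle of its underside, z up. Grip it across its 52 mm width at its middle, where a rail on each side runs 18 to 22 mm above its underside; either way round will do in the nest
- adapter_box: white adapter box 72 x 151 x 38 mm, at the right front; leave it alone
- tube_cutter: hand-held tube cutter 27 x 83 x 18 mm, near the front edge of the bench; leave it alone
- screwdriver: screwdriver 165 mm long, 22 mm thick, near the front edge of the bench; leave it alone
- mouse: computer mouse 108 x 60 x 34 mm, behind the keyboard's right end; leave it alone

How it is judged:
By the outcome, as a careful person would: the job done as asked, in the order asked, and still so for the second after the job is handed in, with the robot touching nothing.
It also fails if it takes over 72 s, if anything falls off the work surface, if the arm or the gripper's body presses on something with over 40 N, if the wrist force passes 120 N, or if a joint passes its speed limit or range.

### The arm

A 6-joint arm with a two-finger parallel gripper is mounted at the origin on a cart in front of the work surface, level with it; the furniture and walls round the work are solid. World frame = base frame: x ahead of the robot, y to its left, z up, the work surface at z = 0. Lengths are in m, angles in degrees, forces in N, time in s.
With the tool pointing down it reaches from about 0.375 to 0.975 m from the base axis. Payload 3.8 kg.
Tool frame: the origin (TCP) lies midway between the tips of the shut fingers; the grasp point (between the pads) lies 19 mm behind it; z points along the fingers, y is the line along which they close (so a half turn about z gives the same grasp; the last joint's range is limited). The gripper opens to 88 mm and grips with 3 to 60 N. Pads are 18 mm wide; open, the fingers measure 123 mm over their backs; the gripper's body (75 mm by 187 mm) begins 45 mm behind the grasp point.
Start: joints at [61.37, 15.12, 91.902, -0, 72.978, -2.114], TCP at [0.301, 0.604, 0.239] pointing down, gripper open.
Joint ranges: [-150.88, 150.88], [-54.13, 125.18], [17.81, 147.31], [-75.09, 255.09], [0, 152.58], [-146.25, 146.25]. Speed limits (degrees/s): [147.25, 147.25, 180, 180, 180, 180].

### API

Orientations are given as [roll, pitch, yaw] about the fixed x, y, z axes, in that order (R = Rz(yaw) Ry(pitch) Rx(roll)).
In Python, from station import telemetry, imaging, ctrl, models gives the robot as it stands. The module is installed in compiled form; this text tells all that it offers.
- The arm moves only by the shell command python3 -m jog 'ROWS'. ROWS is text: rows parted by semicolons, each of 7 numbers parted by spaces: the shift along the tool's x, y, z in m, then the turn, a rotation vector about the tool's x, y, z in rad, then the closure, from -1 (fully open) to 1 (shut). A call has 1 to 5 rows; each row is the pose to reach, as a shift and turn from the pose commanded when the call began, along the tool's axes at that moment; what a row does not reach only later rows make up. A row lasts 1/8 s, in which the tool goes at most 62.5 mm and 10.7 degrees, less where a joint would pass 70% of its speed; a pose out of reach is approached as far as the arm can. A call with a gripper value outside its range is refused whole. The fingers move at their own pace and stop on an object; the grip force is fixed at half the most. Time passes only in rows, so rows that repeat a pose let the fingers close. It gives the time, the measured TCP pose, the force, the opening and the grip force at its end, in the units of the state.
- telemetry.read_state(): the state, without advancing time (a new reading comes with each control period).
- imaging.camera(name): name is "scene" or "top" or "wrist"; returns a dict with "color" (420x560x3 uint8, blue, green, red), "z_map" (420x560 float32, m along the optical axis (not along the pixel's ray), 0 where there is no reading), "fovy" (degrees; the focal length in pixels is half the picture's height over the tangent of half this angle, whatever the lens; pixels are square), "cx", "cy" (the principal point, pixels), "rvec" (rotation vector, rad) and "tvec" (3), from world to camera coordinates, as OpenCV has them; the wrist camera has in their place "T_tool_cam" (4x4, takes a point from camera to tool coordinates, whose origin is the TCP and whose axes are the flange's). Camera axes: x right, y down, z forward; pixel columns grow to the right and rows downward; lengths in m; the calibration is good to about 2 mm. A picture is of the moment at which its call begins: read the wrist's pose just before it.
- ctrl.close_job(): hands the job in; it is judged then, once.
Trained networks look in the newest picture that a camera, given by its name, has taken for a name from the list of things; names that differ only in an ending like _2 or _b are one class to them, and where a whole thing is asked for, a point or a joint stands for the part that bears it (a point fixed in the world has none). Each returns a list of dicts, best first, with "conf" (0 to 1); they miss things now and then, are a little off and sometimes report something else, mostly with a low value. They report only what shows in the picture. A call takes as long as a camera call.
- models.spot_in(thing, camera): "point" ([column, row] in pixels, amid what is visible of it).
- models.tip_of(thing, camera): "point" ([column, row] in pixels: a listed point, or the origin of a listed thing).
The state is a dict: "time": time; "qpos": joint angles; "dq": joint speeds; "effort": joint torques, N m; "tool_pos": TCP position; "ee_rot": TCP orientation; "ft_force": force on the tool from outside, world axes, zero at the start; "wrist_torque": the same for the moment, N m; "gripper_width": finger opening in m; "grasp_force": force on a finger pad.
Only numpy, scipy, OpenCV 4.12 (cv2) and the standard library are available. Lean on these libraries where they do the work, as an engineer would, in place of code of your own. Each camera call takes 0.05 s, during which the arm holds its last target. There are 200 camera calls.

## Working session

There is one attempt and no reset: what is moved stays moved. The work goes in short steps, Python scripts to look and compute and a shell command to move; the robot and the scene stay as the last step left them, time stands still between calls to the robot, and variables do not carry over. Pictures are saved under pics/ and viewed, at most 12 in all, crops included, and the job is handed in when it is done.

```bash
mkdir -p pics
cat > h.py <<'E'
import numpy as np, cv2
from scipy.spatial.transform import Rotation as R
from station import telemetry, imaging, ctrl, models
def cam(n):
    s=telemetry.read_state(); c=imaging.camera(n); f=210/np.tan(np.radians(c["fovy"])/2)
    c["f"]=f
    if n=="wrist":
        T=np.eye(4);T[:3,:3]=R.from_euler("xyz",s["ee_rot"],degrees=True).as_matrix();T[:3,3]=s["tool_pos"]
        c["T"]=T@c["T_tool_cam"]
    else:
        T=np.eye(4);T[:3,:3]=cv2.Rodrigues(np.array(c["rvec"],float))[0];T[:3,3]=np.ravel(c["tvec"]);c["T"]=np.linalg.inv(T)
    return c
def ray(c,p):
    d=c["T"][:3,:3]@np.array([(p[0]-c["cx"])/c["f"],(p[1]-c["cy"])/c["f"],1]); return c["T"][:3,3],d
def atz(c,p,z):
    o,d=ray(c,p); return o+d*(z-o[2])/d[2]
def dep(c,p):
    u,v=int(round(p[0])),int(round(p[1])); z=np.median(c["z_map"][max(v-1,0):v+2,max(u-1,0):u+2]); o,d=ray(c,p); return o+d*z
def proj(c,P):
    q=np.linalg.inv(c["T"])@np.append(P,1); return q[:2]/q[2]*c["f"]+[c["cx"],c["cy"]]
E
python3 - <<'E'
from h import *
np.set_printoptions(precision=4,suppress=True)
print(telemetry.read_state())
Z=dict(nest_base=0,line=.01,pocket=.01,slide_stop=.01,lever_far_grip=.048,lever_near_grip=.048,vial_rack=0)
for n in ("scene","top","wrist"):
    c=cam(n); cv2.imwrite(f"pics/{n}0.png",c["color"]); print(n,c["T"][:3,3],c["f"])
    for t,z in Z.items():
        print(t,[(np.round(d["point"]),round(d["conf"],2),atz(c,d["point"],z)[:2]) for d in models.tip_of(t,n)[:2]])
    for t in ("vial_rack","lever_far","lever_near"): print(t,[(np.round(d["point"]),round(d["conf"],2),dep(c,d["point"])) for d in models.spot_in(t,n)[:2]])
E
```

```text
{'time': 0.0, 'qpos': array([61.3691, 15.1691, 91.9783,  0.0014, 72.9776, -2.1145]), 'dq': array([ 0.0009,  0.1102,  0.0089,  0.0502, -0.0552,  0.0622]), 'effort': array([ -0.    , -50.2106, -35.6878,   0.0727,   0.0294,  -0.0002]), 'tool_pos': array([0.301 , 0.6034, 0.2374]), 'ee_rot': array([-179.8751,   -0.0059,  153.4832]), 'ft_force': array([-0.3601,  0.2859,  0.6782]), 'wrist_torque': array([-0.0245, -0.0187,  0.0481]), 'grasp_force': 0.0, 'gripper_width': 0.08821239939643005}
scene [-0.5624  0.497   0.9916] 532.7242036570251
nest_base [(array([300., 227.]), 0.6, array([ 0.5633, -0.2276]))]
line [(array([294., 226.]), 0.67, array([ 0.5629, -0.2084]))]
pocket []
slide_stop [(array([289., 226.]), 0.89, array([ 0.5726, -0.1944]))]
lever_far_grip []
lever_near_grip [(array([291., 239.]), 0.42, array([ 0.472 , -0.1411]))]
vial_rack []
vial_rack [(array([179., 304.]), 0.95, array([0.3847, 0.2331, 0.0376]))]
lever_far [(array([268., 223.]), 0.44, array([ 0.6056, -0.1402,  0.0199]))]
lever_near [(array([282., 232.]), 0.74, array([ 0.5328, -0.145 ,  0.0308])), (array([373., 245.]), 0.58
[... 440 characters left out ...]
, 0.62, array([ 0.5878, -0.0919])), (array([144., 259.]), 0.23, array([0.3947, 0.2139]))]
lever_near_grip [(array([282., 224.]), 0.56, array([ 0.4761, -0.1406]))]
vial_rack [(array([143., 260.]), 0.79, array([0.3929, 0.2286]))]
vial_rack [(array([142., 257.]), 0.79, array([0.4006, 0.2255, 0.0229]))]
lever_far [(array([274., 183.]), 0.78, array([ 0.585 , -0.1222,  0.0465])), (array([411., 250.]), 0.43, array([ 0.4048, -0.472 ,  0.038 ]))]
lever_near [(array([286., 215.]), 0.68, array([ 0.4993, -0.1501,  0.0483]))]
wrist [0.2321 0.6363 0.3849] 312.3312305790914
nest_base []
line []
pocket []
slide_stop []
lever_far_grip []
lever_near_grip []
vial_rack []
vial_rack []
lever_far []
lever_near []
```

```bash
python3 -c "
import cv2
a=cv2.imread('pics/top0.png');cv2.imwrite('pics/topc.png',cv2.resize(a[140:300,100:400],None,fx=2.6,fy=2.6,interpolation=cv2.INTER_CUBIC))"
```

```text
(no output)
```

View pics/topc.png

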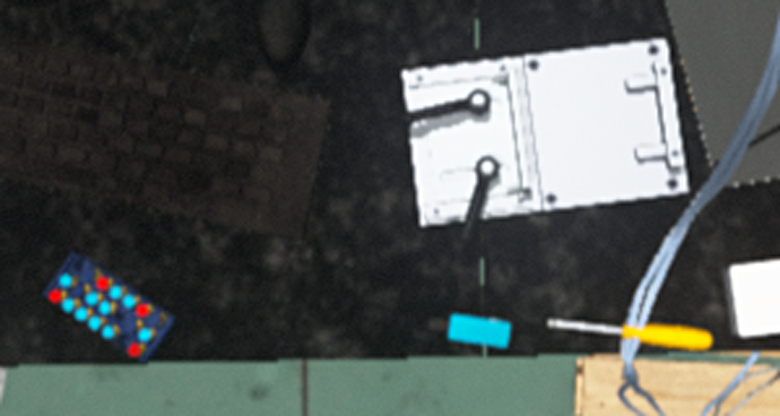

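View pics/scene0.png

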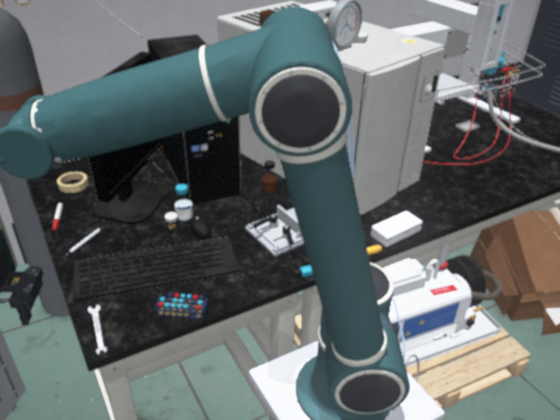

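The top view shows the nest at about (0.57, -0.21) with its yaw near 7°. The levers' hubs are at crop (480,100) and (487,165), both loose, and the rack is at crop (110,305) with its long axis at about 58° in world. I'll move to look from close above.

```bash
cat >> h.py <<'E'
def plan(*wps,start=None):
    "wps: (x,y,z,yaw) of the tool pointing down; prints one shift+turn (tool axes) per call"
    s=telemetry.read_state()
    p=np.array(s["tool_pos"]);r=R.from_euler("xyz",s["ee_rot"],degrees=True)
    if start is not None: p=np.array(start[:3]);r=R.from_euler("xyz",[180,0,start[3]],degrees=True)
    for w in wps:
        q=np.array(w[:3],float);r2=R.from_euler("xyz",[180,0,w[3]],degrees=True)
        d=r.inv().apply(q-p);t=(r.inv()*r2).as_rotvec()
        print(" ".join(f"{v:.4f}" for v in np.r_[d,t]),"| rows>=",int(np.ceil(max(np.linalg.norm(d)/.0625,np.degrees(np.linalg.norm(t))/10.7)-.02)))
        p,r=q,r2
E
python3 - <<'E'
from h import *
plan((.375,.335,.239,104),(.45,.07,.239,55),(.51,-.18,.21,7),start=(.301,.604,.239,153.48))
E
```

```text
-0.1863 -0.2077 -0.0000 0.0000 -0.0000 0.8636 | rows>= 5
-0.2753 0.0087 0.0000 0.0000 -0.0000 0.8552 | rows>= 5
-0.1704 0.1925 0.0290 0.0000 -0.0000 0.8378 | rows>= 5
```

```bash
r="";
python3 -m jog '-0.186 -0.208 0 0 0 0.864 -1;-0.186 -0.208 0 0 0 0.864 -1;-0.186 -0.208 0 0 0 0.864 -1;-0.186 -0.208 0 0 0 0.864 -1;-0.186 -0.208 0 0 0 0.864 -1'
python3 -m jog '-0.275 0.009 0 0 0 0.855 -1;-0.275 0.009 0 0 0 0.855 -1;-0.275 0.009 0 0 0 0.855 -1;-0.275 0.009 0 0 0 0.855 -1;-0.275 0.009 0 0 0 0.855 -1'
python3 -m jog '-0.170 0.192 0.029 0 0 0.838 -1;-0.170 0.192 0.029 0 0 0.838 -1;-0.170 0.192 0.029 0 0 0.838 -1;-0.170 0.192 0.029 0 0 0.838 -1;-0.170 0.192 0.029 0 0 0.838 -1'
python3 -m jog '0 0 0 0 0 0 -1;0 0 0 0 0 0 -1;0 0 0 0 0 0 -1'
python3 - <<'E'
from h import *
np.set_printoptions(precision=4,suppress=True)
Z=dict(nest_base=0,line=.01,pocket=.01,slide_stop=.01,lever_far_grip=.048,lever_near_grip=.048)
c=cam("wrist"); cv2.imwrite("pics/w1.png",c["color"]); print(c["T"][:3,3],proj(c,[.51,-.18,.01]))
for t,z in Z.items():
    print(t,[(np.round(d["point"],1),round(d["conf"],2),atz(c,d["point"],z)[:2]) for d in models.tip_of(t,"wrist")[:2]])
E
```

```text
time: 2.28
tool_pos: [0.3753, 0.3321, 0.2389]
ee_rot: [180.0, 0.0, 103.6]
ft_force: [-1.5, 0.2, -0.3]
gripper_width: 0.0878
grasp_force: 0.0
time: 2.9
tool_pos: [0.4506, 0.0672, 0.2391]
ee_rot: [179.9, -0.0, 54.6]
ft_force: [0.0, 0.8, 0.4]
gripper_width: 0.088
grasp_force: 0.0
time: 3.52
tool_pos: [0.51, -0.183, 0.2092]
ee_rot: [180.0, 0.0, 6.5]
ft_force: [-0.8, 1.1, -0.2]
gripper_width: 0.088
grasp_force: 0.0
time: 3.9
tool_pos: [0.5098, -0.1782, 0.21]
ee_rot: [180.0, -0.0, 7.1]
ft_force: [0.6, -0.5, -0.3]
gripper_width: 0.0881
grasp_force: 0.0
[ 0.5849 -0.1706  0.3562] [281.022  189.3992]
nest_base [(array([328.3, 144.6]), 0.98, array([ 0.5649, -0.2263]))]
line [(array([304.8, 140.6]), 0.65, array([ 0.5665, -0.1988]))]
pocket [(array([367.1, 140.6]), 0.73, array([ 0.5748, -0.2656]))]
slide_stop [(array([299.9, 140.2]), 0.73, array([ 0.5662, -0.1935]))]
lever_far_grip [(array([204.4, 111.9]), 0.97, array([ 0.5828, -0.0987]))]
lever_near_grip [(array([237.1, 226. ]), 0.92, array([ 0.4739, -0.1383]))]
```

View pics/w1.png

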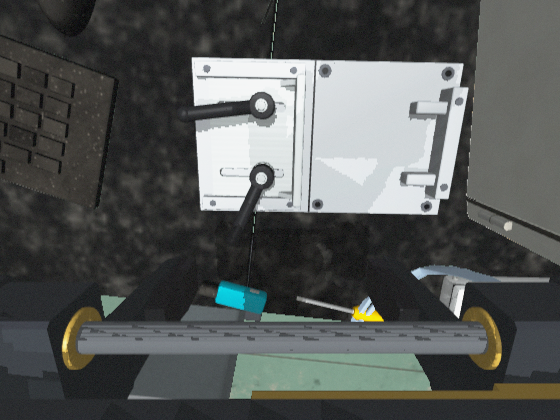

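The wrist view shows the plate, with the scribed line at columns ~314 to 308, the flange at ~293-308, the lever hubs at (262,105) and (262,178), and the handle ends at (182,114) and (240,238). Next I'll fit the plate's pose from its edges and the line.

```bash
cat >> h.py <<'E'
def W(c,nest,P):  # nest-frame point -> world
    x,y,yaw=nest; return R.from_euler("z",yaw,degrees=True).apply(P)+[x,y,0]
def N(nest,P):
    x,y,yaw=nest; return R.from_euler("z",-yaw,degrees=True).apply(np.array(P)-[x,y,0])
E
python3 - <<'E'
from h import *
np.set_printoptions(precision=4,suppress=True,linewidth=200)
c=cam("wrist"); g=cv2.cvtColor(c["color"],cv2.COLOR_BGR2GRAY).astype(float)
for r in (75,140,200): print(r,g[r,286:322].astype(int))
# line: darkest col in 300..322
pts=[]
for r in range(66,206,4):
    e=314-(r-60)*6/153; cs=np.arange(int(e)-4,int(e)+6); w=np.clip(200-g[r,cs],0,None)
    w[w<.4*w.max()]=0; pts.append(atz(c,((w*cs).sum()/w.sum(),r),.01)[:2])
def fit(p):
    p=np.array(p,np.float32); vx,vy,x,y=cv2.fitLine(p,cv2.DIST_HUBER,0,1e-4,1e-4).ravel(); res=(p-[x,y])@[-vy,vx]; return np.degrees(np.arctan2(vy,vx)),x,y,np.abs(res).mean()
L=fit(pts);print("line",L)
# long edges
for lo,hi,nm in ((45,75,"far"),(200,225,"near")):
    q=[]
    for col in range(325,425,5):
        p=g[lo:hi,col]; d=np.diff(cv2.GaussianBlur(p[:,None],(1,5),1).ravel()); d=d if nm=="far" else -d
        i=np.argmax(d); q.append(atz(c,(col,lo+i+.5),.01)[:2])
    print(nm,fit(q))
E
```

```text
75 [244 244 244 244 244 245 244 244 244 239 230 241 242 242 242 241 240 238 196 224 225 225 223 225 224 224 237 130 108 239 239 238 222 197 123 129]
140 [231 230 229 230 230 230 165  96 188 228 232 232 233 230 228 213 172 216 215 215 216 213 214 211 118  80 214 215 216 214 215 216 214 214 214 213]
200 [218 216 175 177 215 138 146 219 223 223 225 223 218 201 151 212 211 212 213 213 211 168  55 173 211 208 180 141 111 107 112 110 110 112 148 195]
line (np.float32(5.995689), np.float32(0.58131075), np.float32(-0.20448606), np.float32(0.000215096))
far (np.float32(-84.07235), np.float32(0.6525773), np.float32(-0.25590265), np.float32(0.00022446353))
near (np.float32(-83.86117), np.float32(0.49477142), np.float32(-0.28399277), np.float32(0.00024972303))
```

Run:
```python
from h import *
np.set_printoptions(precision=4,suppress=True,linewidth=200)
c=cam("wrist"); g=cv2.cvtColor(c["color"],cv2.COLOR_BGR2GRAY).astype(float)
ex=np.array([np.cos(np.radians(6)),np.sin(np.radians(6)),0]);ey=np.array([-ex[1],ex[0],0])
o=.5423*ex-.2841*ey; nest=(o[0],o[1],6.0); print("nest",nest)
for r in (85,110,140,170,190):
    e=304-(r-75)*4/125; cs=np.arange(int(e)-4,int(e)+4); i=cs[np.argmin(g[r,cs])]
    print(r,i,"face y",N(nest,atz(c,(i,r),.06))[:2], "depth z",[round(float(dep(c,(i+k,r))[2]),4) for k in (-6,-3,3,6)])
for n,st,a0 in (("far",(.034,.072),100),("near",(-.034,.072),165)):
    d=models.tip_of(f"lever_{n}_grip","wrist")[0]["point"]; p=N(nest,atz(c,d,.048))[:2]-st; print(n,np.degrees(np.arctan2(p[1],p[0])),np.hypot(*p))
    print(proj(c,W(c,nest,[*st,.052])))
```

```text
nest (np.float64(0.5690257602725549), np.float64(-0.225857884844078), 6.0)
85 304 face y [0.0508 0.0326] depth z [0.0602, 0.0601, 0.0104, 0.0104]
110 303 face y [0.03   0.0327] depth z [0.0603, 0.0601, 0.0103, 0.0106]
140 302 face y [0.0038 0.0326] depth z [0.0602, 0.0609, 0.01, 0.0106]
170 301 face y [-0.024   0.0325] depth z [0.0602, 0.0604, 0.0108, 0.0101]
190 300 face y [-0.0433  0.0328] depth z [0.0603, 0.0602, 0.0107, 0.0101]
far 96.56103193558383 0.05355427905669892
[259.7509 104.8325]
near 155.58324912186822 0.05443801297821041
[259.9535 178.2617]
```

The stop's face measures y ≈ 32.7 mm, so it needs to slide about 12.7 mm towards -y. I'll grip the flange's middle.

Run:
```python
from h import *
nest=(.5690,-.2259,6.0)
a=W(0,nest,[0,.0367,.10]);b=W(0,nest,[0,.0367,.031])
print(a); plan((*a,6),(*b,6))
```

```text
[ 0.56516381 -0.18940105  0.1       ]
0.0537 0.0168 0.1097 -0.0000 0.0001 0.0171 | rows>= 2
0.0000 -0.0000 0.0690 0.0000 0.0000 0.0000 | rows>= 2
```

```bash
python3 -m jog '0.0537 0.0168 0.110 0 0 0.017 -1;0.0537 0.0168 0.110 0 0 0.017 -1;0.0537 0.0168 0.110 0 0 0.017 -1'
python3 -m jog '0 0 0.03 0 0 0 -1;0 0 0.05 0 0 0 -1;0 0 0.069 0 0 0 -1;0 0 0.069 0 0 0 -1'
python3 -m jog '0 0 0 0 0 0 1;0 0 0 0 0 0 1;0 0 0 0 0 0 1;0 0 0 0 0 0 1;0 0 0 0 0 0 1'
python3 - <<'E'
from h import *
s=telemetry.read_state();print(s["gripper_width"],N((.5690,-.2259,6.0),s["tool_pos"]),s["ee_rot"],s["ft_force"])
E
```

```text
time: 4.82
tool_pos: [0.5618, -0.188, 0.093]
ee_rot: [-179.7, 0.6, 6.0]
ft_force: [-0.1, -0.7, -0.6]
gripper_width: 0.0879
grasp_force: 0.0
time: 5.32
tool_pos: [0.5639, -0.189, 0.0298]
ee_rot: [-179.9, 0.1, 6.0]
ft_force: [-0.8, -0.4, -0.7]
gripper_width: 0.088
grasp_force: 0.0
time: 5.95
tool_pos: [0.5653, -0.1894, 0.0308]
ee_rot: [180.0, -0.0, 6.0]
ft_force: [0.4, 0.7, 0.8]
gripper_width: 0.0403
grasp_force: 0.0
0.04032562956450063 [9.50269777e-05 3.66799990e-02 3.08467651e-02] [ 1.79994070e+02 -1.12451114e-02  6.00685404e+00] [0.40630796 0.71745381 0.76226171]
```

```bash
python3 -m jog '0 0 0 0 0 0 1;0 0 0 0 0 0 1;0 0 0 0 0 0 1;0 0 0 0 0 0 1;0 0 0 0 0 0 1'
python3 -m jog '0 0 0 0 0 0 1;0 0 0 0 0 0 1'
python3 -m jog '0 0.004 0 0 0 0 1;0 0.008 0 0 0 0 1;0 0.0127 0 0 0 0 1;0 0.0127 0 0 0 0 1;0 0.0127 0 0 0 0 1'
python3 - <<'E'
from h import *
s=telemetry.read_state();print(s["gripper_width"],N((.5690,-.2259,6.0),s["tool_pos"]),s["ee_rot"],s["ft_force"])
c=cam("wrist"); cv2.imwrite("pics/w2.png",c["color"]); g=cv2.cvtColor(c["color"],cv2.COLOR_BGR2GRAY)
E
```

```text
time: 6.58
tool_pos: [0.565, -0.1889, 0.0306]
ee_rot: [-180.0, 0.0, 6.0]
ft_force: [0.3, 2.3, 1.4]
gripper_width: 0.0077
grasp_force: 30.0
time: 6.82
tool_pos: [0.5651, -0.1891, 0.0307]
ee_rot: [-180.0, 0.0, 6.0]
ft_force: [-1.5, 3.1, 0.7]
gripper_width: 0.0083
grasp_force: 30.0
time: 7.45
tool_pos: [0.5666, -0.2031, 0.0306]
ee_rot: [179.9, -0.0, 6.0]
ft_force: [0.4, -1.5, -1.9]
gripper_width: 0.0076
grasp_force: 30.0
0.007607758090579959 [-9.43883448e-06  2.29722411e-02  3.06400217e-02] [ 1.79918011e+02 -1.40143630e-02  6.00957736e+00] [ 0.41158741 -1.549252   -1.92607653]
```

View pics/w2.png

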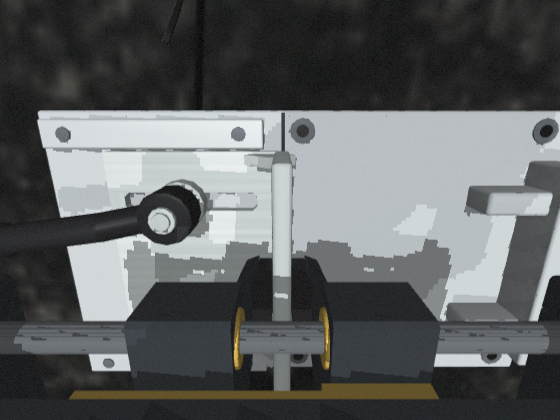

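The flange is gripped, with the line visible at column 283 (rows 113-150) and the flange's top at columns 273-293. Now to measure the remaining offset in this near-symmetric view.

Run:
```python
from h import *
np.set_printoptions(precision=4,suppress=True,linewidth=200)
nest=(.5690,-.2259,6.0)
S=[];
for k in range(3):
    c=cam("wrist");S.append(N(nest,telemetry.read_state()["tool_pos"])); g=cv2.cvtColor(c["color"],cv2.COLOR_BGR2GRAY).astype(float)
print(np.array(S)); T=c["T_tool_cam"];print(T, c["cx"])
for r in (118,130,142): 
    print(r,g[r,276:292].astype(int)); cs=np.arange(278,289);w=np.clip(190-g[r,cs],0,None);w[w<.4*w.max()]=0;u=(w*cs).sum()/w.sum(); print(u,N(nest,atz(c,(u,r),.01)))
for r in (165,190,215,240): print(r,g[r,268:300].astype(int),N(nest,atz(c,(272.5,r),.06)),N(nest,atz(c,(290.5,r),.06)))
for r in (165,190,215,240): print(r,(c["z_map"][r,262:304]*1000).astype(int))
```

```text
[[ 0.      0.0233  0.0307]
 [ 0.      0.0234  0.0307]
 [-0.      0.0236  0.0306]]
[[ 0.0001 -0.9553 -0.2957  0.0755]
 [ 1.     -0.0004  0.0015  0.0017]
 [-0.0015 -0.2957  0.9553 -0.1462]
 [ 0.      0.      0.      1.    ]] 281.4476190581609
118 [214 215 213 216 214 211 124  65  59  78 189 188 189 190 191 189]
283.6658986175115 [0.0762 0.0203 0.01  ]
130 [191 187 191 192 190 185 122  60  58  74 189 190 191 185 112  89]
283.66367713004485 [0.0703 0.0203 0.01  ]
142 [189 191 188 191 192 186 121  54  53  73 190 190 193 192 189 191]
283.65795206971677 [0.0643 0.0203 0.01  ]
165 [172 167 166 139 156 177 187 196 197 199 198 200 201 203 201 201 199 198 195 197 196 186 174 141 131 128 156 164 163 190 189 190] [0.0593 0.0249 0.06  ] [0.0593 0.0182 0.06  ]
190 [206 208 205 143 165 177 191 202 205 207 209 210 210 208 212 210 207 208 209 206 205 190 168 152 107 118 192 190 188 188 190 189] [0.0498 0.025  0.06  ] [0.0498 0.0181 0.06  ]
215 [207 207 206 170 144 174 189 200 204 206 208 206 207 210 208 209 210 206 208 203 201 186 168 140 190 191 188 190 189 192 189 187] [0.0398 0.0251 0.06  ] [0.0398
[... 191 characters left out ...]
6  ]
165 [146 146 145 144 142 145 143 144 143 144 116 117 117 115 116 116 115 116 116 116 116 116 115 115 116 116 116 117 116 116 153 154 165 166 166 166 166 166 166 165 165 166]
190 [163 165 163 162 163 163 163 164 163 163 118 119 119 119 118 119 118 119 119 118 118 119 119 118 119 118 119 119 119 120 170 170 170 170 171 169 170 170 170 169 169 169]
215 [167 167 168 166 168 168 167 167 169 168   0 122 120 121 122 121 121 121 121 121 121 121 121 121 122 120 121 122 122 122 173 173 173 174 173 173 174 173 173 173 175 173]
240 [172 171 172 171 172 172 172 172 170 172 124 125 124 125 126 124 124 125 124 124 124 124 123 125 124 125 125 125 125 126 179 179 179 178 180 179 179 178 179 177 178 178]
```

The two estimates disagree by about 2 mm. I'll release and look from the rack side, where the face's foot and the line lie in the same plane.

```bash
python3 -m jog '0 0 0 0 0 0 -1;0 0 0 0 0 0 -1;0 0 0 0 0 0 -1;0 0 0 0 0 0 -1'
python3 -m jog '0 0 -0.06 0 0 0 -1;-0.03 0.035 -0.1 0 0 0 -1;-0.03 0.07 -0.1 0 0 0 -1;-0.03 0.07 -0.1 0 0 0 -1;-0.03 0.07 -0.1 0 0 0 -1'
python3 - <<'E'
from h import *
np.set_printoptions(precision=4,suppress=True,linewidth=200)
nest=(.5690,-.2259,6.0)
c=cam("wrist"); print(N(nest,c["T"][:3,3])); u=proj(c,W(0,nest,[.03,.02,.01])); print([proj(c,W(0,nest,[x,.02,.01])) for x in (.08,0,-.08)])
x,y=u.astype(int); cv2.imwrite("pics/w3.png",cv2.resize(c["color"][y-90:y+90,x-120:x+120],None,fx=3.3,fy=3.3,interpolation=cv2.INTER_NEAREST)); cv2.imwrite("pics/w3f.png",c["color"]); print(x-120,y-90)
E
```

```text
time: 8.15
tool_pos: [0.5666, -0.2019, 0.0308]
ee_rot: [180.0, -0.0, 6.0]
ft_force: [-0.6, -1.1, 0.4]
gripper_width: 0.0452
grasp_force: 0.0
time: 8.78
tool_pos: [0.5434, -0.2741, 0.13]
ee_rot: [-179.9, 0.1, 6.0]
ft_force: [0.1, 0.6, 0.1]
gripper_width: 0.0877
grasp_force: 0.0
[ 0.0452 -0.0472  0.2761]
[array([195.232 ,  72.2891]), array([202.9181, 174.2488]), array([209.3508, 259.5814])]
80 48
```

View pics/w3.png

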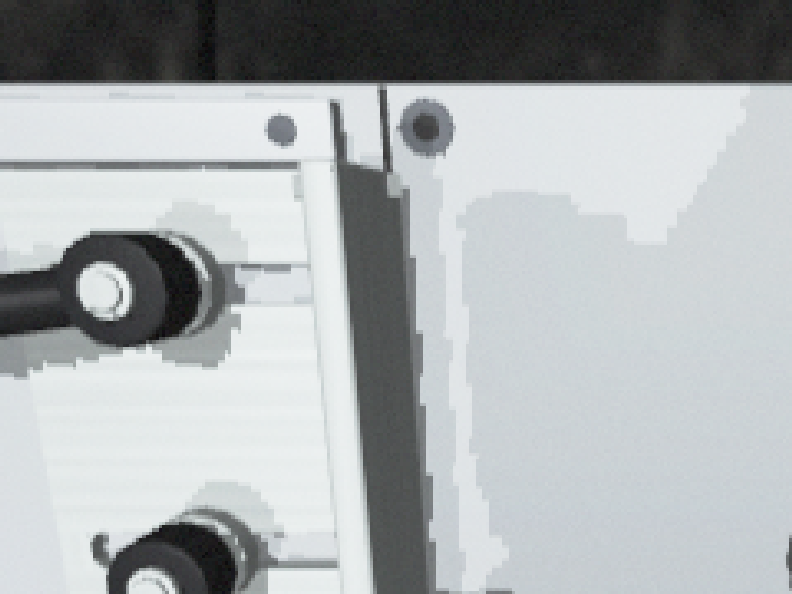

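The line runs from crop (385,88) to (388,170). The face's foot lies at about (405-412, 300), a little beyond the line towards the rack. I'll put numbers on it.

Run:
```python
from h import *
np.set_printoptions(precision=1,suppress=True,linewidth=220)
nest=(.5690,-.2259,6.0)
c=cam("wrist");g=cv2.cvtColor(c["color"],cv2.COLOR_BGR2GRAY).astype(int)
for r in (80,92): print(r,g[r,188:206],[np.round(N(nest,atz(c,(k,r),.01))[1]*1e3,1) for k in (196,197,198)])
for r in (120,140,160,180,200):
    print(r,g[r,180:214]); print([tuple(np.round(N(nest,dep(c,(k,r)))[1:]*1e3,1)) for k in range(186,214,2)])
    print([np.round(N(nest,atz(c,(k,r),.01))[1]*1e3,1) for k in range(196,214,2)])
```

```text
80 [227 228 226 226 228 227 225 151  75 110 226 227 227 227 225 176 128 133] [np.float64(20.3), np.float64(19.5), np.float64(18.7)]
92 [227 226 226 226 227 227 227 225 149  67 111 221 208 209 209 206 166 105] [np.float64(21.0), np.float64(20.2), np.float64(19.4)]
120 [238 238 233 200 141  82  84  81  84  81  81  81  81  82  82  80  83  83  83  85  84  84 100 119 130 207 210 207 210 210 207 208 206 209]
[(np.float64(17.8), np.float64(54.7)), (np.float64(17.4), np.float64(51.3)), (np.float64(17.6), np.float64(45.8)), (np.float64(17.7), np.float64(40.4)), (np.float64(17.5), np.float64(35.7)), (np.float64(17.7), np.float64(29.3)), (np.float64(17.6), np.float64(23.7)), (np.float64(17.4), np.float64(18.2)), (np.float64(17.3), np.float64(12.3)), (np.float64(16.1), np.float64(10.5)), (np.float64(14.4), np.float64(10.8)), (np.float64(12.8), np.float64(10.7)), (np.float64(11.3), np.float64(10.3)), (np.float64(9.8), np.float64(9.8))]
[np.float64(22.7), np.float64(21.1), np.float64(19.5), np.float64(17.8), np.float64(16.2), np.float64(14.6), np.float64(13.0), np.float64(11.3), np.float64(9.7)]
1
[... 2646 characters left out ...]
204]
[(np.float64(21.1), np.float64(60.3)), (np.float64(19.7), np.float64(60.3)), (np.float64(18.3), np.float64(60.0)), (np.float64(17.6), np.float64(57.8)), (np.float64(17.3), np.float64(53.7)), (np.float64(17.6), np.float64(47.4)), (np.float64(17.4), np.float64(42.6)), (np.float64(17.4), np.float64(36.9)), (np.float64(17.3), np.float64(31.2)), (np.float64(17.5), np.float64(24.4)), (np.float64(17.5), np.float64(17.6)), (np.float64(17.3), np.float64(11.5)), (np.float64(15.6), np.float64(11.0)), (np.float64(14.0), np.float64(10.4))]
[np.float64(28.2), np.float64(26.4), np.float64(24.6), np.float64(22.9), np.float64(21.1), np.float64(19.4), np.float64(17.6), np.float64(15.9), np.float64(14.1)]
```

Both close views agree: the face is 2.6 mm past the line. I'll go back to the same commanded pose, regrip and return it by 2.6 mm.

```bash
python3 -m jog '0.03 -0.07 0 0 0 0 -1;0.03 -0.07 0 0 0 0 -1;0.03 -0.07 0.04 0 0 0 -1;0.03 -0.07 0.07 0 0 0 -1;0.03 -0.07 0.1 0 0 0 -1'
python3 -m jog '0 0 0 0 0 0 1;0 0 0 0 0 0 1;0 0 0 0 0 0 1;0 0 0 0 0 0 1;0 0 0 0 0 0 1'
python3 -m jog '0 0 0 0 0 0 1;0 0 0 0 0 0 1;0 0 0 0 0 0 1;0 0 0 0 0 0 1;0 0 0 0 0 0 1'
python3 - <<'E'
from h import *
for i in range(4):
    imaging.camera("wrist");s=telemetry.read_state();print(s["gripper_width"],N((.5690,-.2259,6.0),s["tool_pos"]),s["ft_force"])
E
python3 -m jog '0 -0.0026 0 0 0 0 1;0 -0.0026 0 0 0 0 1;0 -0.0026 0 0 0 0 1;0 -0.0026 0 0 0 0 1;0 -0.0026 0 0 0 0 1'
python3 - <<'E'
from h import *
for i in range(4):
    imaging.camera("wrist");s=telemetry.read_state();print(s["gripper_width"],N((.5690,-.2259,6.0),s["tool_pos"]),s["ft_force"])
E
```

```text
time: 9.5
tool_pos: [0.5661, -0.2012, 0.0293]
ee_rot: [-180.0, 0.1, 6.1]
ft_force: [0.5, 0.1, 0.2]
gripper_width: 0.0881
grasp_force: 0.0
time: 10.12
tool_pos: [0.567, -0.2023, 0.0316]
ee_rot: [180.0, -0.1, 6.0]
ft_force: [0.0, -0.3, -0.2]
gripper_width: 0.0402
grasp_force: 0.0
time: 10.75
tool_pos: [0.5665, -0.2021, 0.0307]
ee_rot: [180.0, 0.0, 6.0]
ft_force: [-0.6, -0.6, -0.4]
gripper_width: 0.0079
grasp_force: 30.0
0.007846927853482408 [-3.47560860e-05  2.39578892e-02  3.06390647e-02] [-0.86672121 -0.15234212 -0.15588856]
0.007749626500652633 [-6.46827555e-05  2.39436334e-02  3.06216257e-02] [-0.13098915 -0.37150631 -1.30553864]
0.00787479925528217 [-2.99001786e-05  2.39294908e-02  3.06663104e-02] [-0.33571374 -1.0335088  -1.92376669]
0.007567074704522665 [-3.22646100e-05  2.39185443e-02  3.06605665e-02] [-0.56373254 -0.29337081 -0.36244257]
time: 11.58
tool_pos: [0.5662, -0.1994, 0.0306]
ee_rot: [-180.0, 0.0, 6.0]
ft_force: [-0.2, -1.5, -1.3]
gripper_width: 0.0079
grasp_force: 30.0
0.007673041621409104 [-2.58180266e-06  2.66762865e-02  3.06355263e-02] [-0.60681874 -0.97849417 -2.52893547]
0.007853772695898487 [1.25666764e-07 2.66512263e-02 3.06624895e-02] [-0.08586234 -1.08954093 -1.92694614]
0.00761411534803584 [-9.05946499e-06  2.66444515e-02  3.06375551e-02] [ 0.34911238 -0.6130042  -1.75137894]
0.007452905950303805 [-6.02247374e-06  2.66342275e-02  3.06527639e-02] [-0.26661488 -0.27317184 -1.70088168]
```

```bash
cat >> h.py <<'E'
def chk():
    nest=(.5690,-.2259,6.0)
    c=cam("wrist");g=cv2.cvtColor(c["color"],cv2.COLOR_BGR2GRAY).astype(float)
    L=[];F=[]
    for r in range(0,240):
        for u in range(100,330):
            pass
    for x in np.arange(.066,.077,.002):   # line beyond the flange's far end
        ys=np.arange(.012,.028,.0002); uv=np.array([proj(c,W(0,nest,[x,y,.01])) for y in ys],np.float32)
        p=cv2.remap(g.astype(np.float32),uv[:,0].reshape(1,-1),uv[:,1].reshape(1,-1),cv2.INTER_LINEAR).ravel(); w=np.clip(np.median(p)-30-p,0,None); L.append((w*ys).sum()/w.sum())
    H,Wd=g.shape
    for v in range(90,230):
        for u in range(150,260):
            z=c["z_map"][v,u]
            if z<=0: continue
            o,d=ray(c,(u,v)); P=N(nest,o+d*z)
            if .022<P[2]<.05 and -.055<P[0]<.055 and .01<P[1]<.03: F.append(P[:2])
    F=np.array(F); k,b=np.polyfit(F[:,0],F[:,1],1)
    print("line",np.round(np.array(L)*1e3,2),"face at x0 %.2f mm, slope %.4f, n %d, med %.2f"%(b*1e3,k,len(F),np.median(F[:,1])*1e3)); return c
E
python3 -m jog '0 0 0 0 0 0 -1;0 0 0 0 0 0 -1;0 0 0 0 0 0 -1;0 0 0 0 0 0 -1'
python3 -m jog '0 0 -0.06 0 0 0 -1;-0.03 0.035 -0.1 0 0 0 -1;-0.03 0.07 -0.1 0 0 0 -1;-0.03 0.07 -0.1 0 0 0 -1;-0.03 0.07 -0.1 0 0 0 -1'
python3 - <<'E'
from h import *
c=chk(); chk(); cv2.imwrite("pics/w4.png",c["color"])
nest=(.5688,-.2239,6.0)   # robot-frame estimate
for n,st,a in (("far",(.034,.072),100),("near",(-.034,.072),165)):
    d=models.tip_of(f"lever_{n}_grip","wrist");print(n,[(x["conf"],N(nest,atz(c,x["point"],.048))) for x in d[:1]])
    # straddle above grip then arc
    P=[(*W(0,nest,[st[0]+.057*np.cos(t),st[1]+.057*np.sin(t),z]),np.degrees(t)+6) for t,z in [(np.radians(a),.13),(np.radians(a),.036)]+[(np.radians(a-k*10),.036) for k in range(1,9)]]
    plan(*P)
E
```

```text
time: 12.28
tool_pos: [0.5663, -0.1994, 0.0308]
ee_rot: [180.0, -0.0, 6.0]
ft_force: [-0.5, -0.2, -0.6]
gripper_width: 0.0458
grasp_force: 0.0
time: 12.9
tool_pos: [0.5431, -0.2715, 0.13]
ee_rot: [-179.9, 0.1, 6.0]
ft_force: [-0.2, -0.1, -1.0]
gripper_width: 0.0881
grasp_force: 0.0
line [16.79 16.08 15.58 15.92 16.72 19.99] face at x0 20.54 mm, slope 0.0002, n 1242, med 20.55
line [16.83 15.9  15.48 16.11 16.82 19.7 ] face at x0 20.55 mm, slope -0.0000, n 1226, med 20.55
far [(0.74, array([0.02914863, 0.12224532, 0.048     ]))]
0.0546 -0.1722 -0.0001 -0.0022 -0.0000 -1.7443 | rows>= 10
0.0000 -0.0000 0.0940 0.0000 0.0000 0.0000 | rows>= 2
-0.0009 0.0099 0.0000 0.0000 -0.0000 0.1745 | rows>= 1
-0.0009 0.0099 0.0000 0.0000 -0.0000 0.1745 | rows>= 1
-0.0009 0.0099 0.0000 0.0000 -0.0000 0.1745 | rows>= 1
-0.0009 0.0099 0.0000 -0.0000 -0.0000 0.1745 | rows>= 1
-0.0009 0.0099 0.0000 -0.0000 -0.0000 0.1745 | rows>= 1
-0.0009 0.0099 0.0000 0.0000 -0.0000 0.1745 | rows>= 1
-0.0009 0.0099 0.0000 0.0000 -0.0000 0.1745 | rows>= 1
-0.0009 0.0099 0.0000 0.0000 -0.0000 0.1745 | rows>= 1
near [(0.65, array([-0.08839007,  0.09378578,  0.048     ]))]
-0.0587 -0.1310 0.0001 -0.0020 -0.0013 -2.8786 | rows>= 16
-0.0000 -0.0000 0.0940 0.0000 0.0000 0.0000 | rows>= 2
-0.0009 0.0099 0.0000 0.0000 -0.0000 0.1745 | rows>= 1
-0.0009 0.0099 0.0000 0.0000 -0.0000 0.1745 | rows>= 1
-0.0009 0.0099 0.0000 -0.0000 -0.0000 0.1745 | rows>= 1
-0.0009 0.0099 0.0000 0.0000 -0.0000 0.1745 | rows>= 1
-0.0009 0.0099 0.0000 0.0000 -0.0000 0.1745 | rows>= 1
-0.0009 0.0099 0.0000 -0.0000 -0.0000 0.1745 | rows>= 1
-0.0009 0.0099 0.0000 0.0000 -0.0000 0.1745 | rows>= 1
-0.0009 0.0099 0.0000 -0.0000 -0.0000 0.1745 | rows>= 1
```

The face is now within about 0.4 mm of the line (20.5 against ~20.1). Next, transit to the far lever's grip.

Run:
```python
from h import *
np.set_printoptions(precision=4,suppress=True)
c=cam("wrist");g=cv2.cvtColor(c["color"],cv2.COLOR_BGR2GRAY).astype(int)
for r in (80,92):
    i=180+np.argmin(g[r,180:202]);cs=np.arange(i-3,i+4);w=np.clip(200-g[r,cs],0,None);u=(w*cs).sum()/w.sum();print(u,N((.569,-.2259,6),atz(c,(u,r),.01)))
nest=(.5688,-.2239,6.0);t=np.radians(100)
P=W(0,nest,[.034+.056*np.cos(t),.072+.056*np.sin(t),0]);print(P)
plan((.55,-.18,.13,56),(*P[:2],.13,106),(*P[:2],.031,106))
```

```text
199.60076045627378 [0.0747 0.0202 0.01  ]
200.55448717948718 [0.0659 0.0201 0.01  ]
[ 0.5797 -0.0949  0.    ]
0.0161 -0.0899 0.0001 -0.0013 0.0006 -0.8715 | rows>= 5
0.0871 -0.0230 -0.0000 0.0000 0.0000 -0.8727 | rows>= 5
0.0000 -0.0000 0.0990 0.0000 0.0000 0.0000 | rows>= 2
```

```bash
python3 -m jog '0.016 -0.09 0 0 0 -0.8715 -0.2;0.016 -0.09 0 0 0 -0.8715 -0.2;0.016 -0.09 0 0 0 -0.8715 -0.2;0.016 -0.09 0 0 0 -0.8715 -0.2;0.016 -0.09 0 0 0 -0.8715 -0.2'
python3 -m jog '0.087 -0.023 0 0 0 -0.8727 -0.2;0.087 -0.023 0 0 0 -0.8727 -0.2;0.087 -0.023 0 0 0 -0.8727 -0.2;0.087 -0.023 0 0 0 -0.8727 -0.2;0.087 -0.023 0 0 0 -0.8727 -0.2'
python3 -m jog '0 0 0 0 0 0 -0.2'
python3 - <<'E'
from h import *
c=cam("wrist"); cv2.imwrite("pics/w5.png",c["color"]); s=telemetry.read_state();print(s["tool_pos"],s["ee_rot"],s["gripper_width"])
for k in (.035,.05,.06,.075):
    t=np.radians(100);print(proj(c,W(0,(.5688,-.2239,6.0),[.034+k*np.cos(t),.072+k*np.sin(t),.0545])))
E
```

```text
time: 13.78
tool_pos: [0.5502, -0.1801, 0.1305]
ee_rot: [-180.0, 0.0, 56.3]
ft_force: [-0.3, -0.1, -0.2]
gripper_width: 0.0528
grasp_force: 0.0
time: 14.4
tool_pos: [0.5797, -0.0952, 0.1304]
ee_rot: [-180.0, -0.0, 106.3]
ft_force: [0.0, -0.5, 0.1]
gripper_width: 0.0531
grasp_force: 0.0
time: 14.52
tool_pos: [0.5797, -0.0954, 0.1305]
ee_rot: [-180.0, -0.0, 105.9]
ft_force: [0.7, -0.1, -0.0]
gripper_width: 0.0529
grasp_force: 0.0
[ 0.57977166 -0.09557351  0.13054348] [-1.79984032e+02 -1.23190177e-02  1.05839842e+02] 0.05282427440990541
[283.41101997 248.77747354]
[283.41709198 230.43811397]
[283.42126881 217.82275542]
[283.42773735 198.28573842]
```

View pics/w5.png

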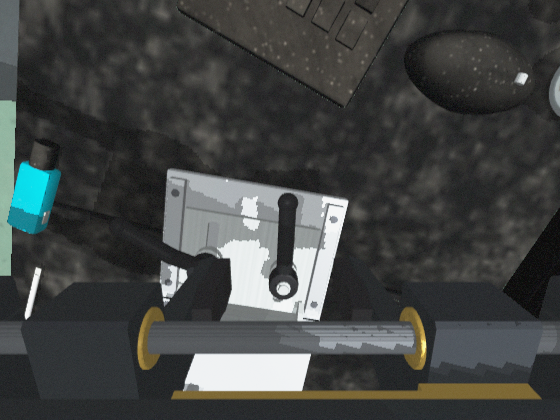

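The far handle lies between the fingers (column ~287, rows 195-270), with clear space on both sides. Descend and grip it.

```bash
python3 -m jog '0 0 0.05 0 0 0 -0.2;0 0 0.08 0 0 0 -0.2;0 0 0.099 0 0 0 -0.2;0 0 0.099 0 0 0 1;0 0 0.099 0 0 0 1'
python3 -m jog '0 0 0 0 0 0 1;0 0 0 0 0 0 1;0 0 0 0 0 0 1;0 0 0 0 0 0 1'
python3 - <<'E'
from h import *
nest=(.5688,-.2239,6.0)
s=telemetry.read_state();p=N(nest,s["tool_pos"]);d=p[:2]-[.034,.072];print(p,np.hypot(*d),np.degrees(np.arctan2(d[1],d[0])),s["gripper_width"],s["ee_rot"])
for th in (10,20,30,40,50): # row table for an arc of radius 56 about stud, tool x outward
    t=np.radians(th);print(th,.056*(np.cos(t)-1),.056*np.sin(t),t)
E
```

```text
time: 15.2
tool_pos: [0.5811, -0.0963, 0.0329]
ee_rot: [179.9, 0.1, 105.9]
ft_force: [0.9, 0.1, 1.0]
gripper_width: 0.035
grasp_force: 0.0
time: 15.7
tool_pos: [0.5814, -0.096, 0.033]
ee_rot: [179.8, 0.1, 105.9]
ft_force: [2.2, 2.8, 5.5]
gripper_width: 0.0118
grasp_force: 30.0
[0.02591225 0.12592083 0.03301328] 0.054524009681591046 98.53037852383721 0.011807657384029712 [1.79831969e+02 5.48646363e-02 1.05936352e+02]
10 -0.0008507658313163509 0.009724297949348098 0.17453292519943295
20 -0.003377213235989128 0.019153128026237448 0.3490658503988659
30 -0.0075025773880714325 0.027999999999999997 0.5235987755982988
40 -0.013101511185337231 0.0359961061424462 0.6981317007977318
50 -0.020003893857553797 0.042898488814662766 0.8726646259971648
```

```bash
python3 -m jog '-0.0005 0.0077 0 0 0 0.1396 1;-0.0021 0.0152 0 0 0 0.2793 1;-0.0048 0.0224 0 0 0 0.4189 1;-0.0084 0.0291 0 0 0 0.5585 1;-0.0129 0.0354 0 0 0 0.6981 1'
python3 -m jog '-0.0005 0.0077 0 0 0 0.1396 1;-0.0021 0.0152 0 0 0 0.2793 1;-0.0048 0.0224 0 0 0 0.4189 1;-0.0070 0.0268 0 0 0 0.5100 1;-0.0070 0.0268 0 0 0 0.5100 1'
python3 - <<'E'
from h import *
nest=(.5688,-.2239,6.0)
s=telemetry.read_state();p=N(nest,s["tool_pos"]);d=p[:2]-[.034,.072];print(p,np.hypot(*d),np.degrees(np.arctan2(d[1],d[0])),s["gripper_width"],s["ee_rot"],s["ft_force"],s["wrist_torque"])
E
```

```text
time: 16.32
tool_pos: [0.6182, -0.0986, 0.033]
ee_rot: [180.0, -0.0, 65.7]
ft_force: [-0.8, 0.9, 7.0]
gripper_width: 0.0117
grasp_force: 30.0
time: 16.95
tool_pos: [0.6402, -0.1164, 0.033]
ee_rot: [179.9, -0.1, 36.7]
ft_force: [1.0, 1.4, 5.9]
gripper_width: 0.0118
grasp_force: 30.0
[0.08227958 0.09948392 0.03301067] 0.05555433174302426 29.651380582670644 0.011842992178041255 [ 1.79916408e+02 -7.43393542e-02  3.66670470e+01] [1.04338511 1.42134967 5.87874779] [ 0.1116918   0.02679965 -0.09429094]
```

```bash
python3 -m jog '-0.0002 0.0048 0 0 0 0.0873 1;-0.0005 0.0077 0 0 0 0.1396 1;-0.0005 0.0077 0 0 0 0.1396 1;-0.0008 0.0096 0 0 0 0.1745 1;-0.0008 0.0096 0 0 0 0.1745 1'
cat >> h.py <<'E'
def lev(st):
    s=telemetry.read_state();p=N((.5688,-.2239,6.0),s["tool_pos"]);d=p[:2]-st;a=np.arctan2(d[1],d[0]);f=np.array(s["ft_force"]);t=a+np.radians(6)
    print("r %.4f ang %.2f tang force %.1f radial %.1f"%(np.hypot(*d),np.degrees(a),f@[-np.sin(t),np.cos(t),0],f@[np.cos(t),np.sin(t),0]),s["ee_rot"][2],s["gripper_width"])
E
python3 -c "from h import *;lev([.034,.072])"
python3 -m jog '0 0.0015 0 0 0 0.0262 1;0 0.0015 0 0 0 0.0262 1;-0.0001 0.003 0 0 0 0.0524 1;-0.0001 0.003 0 0 0 0.0524 1'
python3 -c "from h import *;lev([.034,.072])"
```

```text
time: 17.58
tool_pos: [0.645, -0.1241, 0.033]
ee_rot: [180.0, -0.1, 26.7]
ft_force: [1.0, 2.8, 7.6]
gripper_width: 0.0118
grasp_force: 30.0
r 0.0556 ang 20.29 tang force 2.1 radial 2.1 26.70627049798119 0.011750712261364994
time: 18.08
tool_pos: [0.6453, -0.125, 0.0329]
ee_rot: [-179.9, -0.0, 23.7]
ft_force: [-2.2, 8.8, 9.2]
gripper_width: 0.0119
grasp_force: 30.4
r 0.0556 ang 19.28 tang force 9.0 radial 1.7 23.742277843366573 0.011850957137953819
```

The far lever has come up against its end stop: the force is rising and the motion has stalled. A touch more, then release and go to the near lever.

```bash
python3 -m jog '0 0.0015 0 0 0 0 1;0 0.0015 0 0 0 0 1;0 0.0015 0 0 0 0 1'
python3 -c "from h import *;lev([.034,.072])"
python3 -m jog '0 0 0 0 0 0 -0.1;0 0 0 0 0 0 -0.1;0 0 0 0 0 0 -0.1;0 0 0 0 0 0 -0.1;0 0 0 0 0 0 -0.1'
python3 -m jog '0 0 -0.05 0 0 0 -0.1;0 0 -0.1 0 0 0 -0.1;0 0 -0.1 0 0 0 -0.1'
python3 - <<'E'
from h import *
nest=(.5688,-.2239,6.0);t=np.radians(162)
P=W(0,nest,[-.034+.056*np.cos(t),.072+.056*np.sin(t),0]);print(P)
plan((.59,-.125,.133,71),(.53,-.125,.133,119),(*P[:2],.133,168),(*P[:2],.032,168))
E
```

```text
time: 18.45
tool_pos: [0.6454, -0.1251, 0.0329]
ee_rot: [-179.7, 0.0, 23.7]
ft_force: [-2.4, 11.3, 10.9]
gripper_width: 0.0123
grasp_force: 30.4
r 0.0556 ang 19.22 tang force 11.3 radial 2.6 23.749340037602856 0.012260898167258052
time: 19.08
tool_pos: [0.6459, -0.1286, 0.0315]
ee_rot: [-180.0, 0.0, 23.7]
ft_force: [-0.2, 0.7, 0.7]
gripper_width: 0.0485
grasp_force: 0.0
time: 19.45
tool_pos: [0.65, -0.1294, 0.1378]
ee_rot: [179.6, -0.5, 23.7]
ft_force: [0.4, -0.7, -0.2]
gripper_width: 0.0484
grasp_force: 0.0
[ 0.47268394 -0.14420534  0.        ]
-0.0533 -0.0282 0.0042 0.0096 -0.0053 -0.8253 | rows>= 5
-0.0195 -0.0567 -0.0000 0.0000 0.0000 -0.8378 | rows>= 5
0.0110 -0.0594 -0.0000 -0.0000 0.0000 -0.8552 | rows>= 5
-0.0000 -0.0000 0.1010 0.0000 0.0000 0.0000 | rows>= 2
```

```bash
python3 -m jog '-0.053 -0.028 0.004 0.0096 -0.0053 -0.825 -0.2;-0.053 -0.028 0.004 0.0096 -0.0053 -0.825 -0.2;-0.053 -0.028 0.004 0.0096 -0.0053 -0.825 -0.2;-0.053 -0.028 0.004 0.0096 -0.0053 -0.825 -0.2;-0.053 -0.028 0.004 0.0096 -0.0053 -0.825 -0.2'
python3 -m jog '-0.0195 -0.0567 0 0 0 -0.838 -0.2;-0.0195 -0.0567 0 0 0 -0.838 -0.2;-0.0195 -0.0567 0 0 0 -0.838 -0.2;-0.0195 -0.0567 0 0 0 -0.838 -0.2;-0.0195 -0.0567 0 0 0 -0.838 -0.2'
python3 -m jog '0.011 -0.0594 0 0 0 -0.855 -0.2;0.011 -0.0594 0 0 0 -0.855 -0.2;0.011 -0.0594 0 0 0 -0.855 -0.2;0.011 -0.0594 0 0 0 -0.855 -0.2;0.011 -0.0594 0 0 0 -0.855 -0.2'
python3 -m jog '0 0 0 0 0 0 -0.2;0 0 0 0 0 0 -0.2'
python3 - <<'E'
from h import *
np.set_printoptions(precision=4,suppress=True)
c=cam("wrist"); cv2.imwrite("pics/w6.png",c["color"]); s=telemetry.read_state();print(s["tool_pos"],s["ee_rot"],s["qpos"])
print([(x["conf"],x["point"],atz(c,x["point"],.048)) for x in models.tip_of("lever_near_grip","wrist")[:1]])
plan((*W(0,(.5688,-.2239,6.0),[-.034+.056*np.cos(np.radians(162)),.072+.056*np.sin(np.radians(162)),.032]),168))
E
```

```text
time: 20.08
tool_pos: [0.5852, -0.1239, 0.1262]
ee_rot: [-179.3, 0.1, 71.2]
ft_force: [-0.3, -1.1, -0.0]
gripper_width: 0.0528
grasp_force: 0.0
time: 20.7
tool_pos: [0.5253, -0.1238, 0.127]
ee_rot: [-179.5, -0.5, 119.2]
ft_force: [0.9, 0.0, -1.0]
gripper_width: 0.053
grasp_force: 0.0
time: 21.32
tool_pos: [0.468, -0.1429, 0.1276]
ee_rot: [180.0, -0.7, 168.2]
ft_force: [-0.5, 0.2, -0.4]
gripper_width: 0.0531
grasp_force: 0.0
time: 21.58
tool_pos: [0.4686, -0.143, 0.1282]
ee_rot: [180.0, -0.7, 167.9]
ft_force: [0.1, 0.1, -0.6]
gripper_width: 0.0531
grasp_force: 0.0
[ 0.4687 -0.1431  0.1284] [179.977   -0.657  167.9073] [-19.8419   1.1286 120.137   -0.0764  59.3885 -97.7098]
[(0.72, [292.0, 234.9], array([ 0.4771, -0.1388,  0.048 ]))]
-0.0051 -0.0003 0.0965 0.0004 -0.0112 -0.0012 | rows>= 2
```

View pics/w6.png

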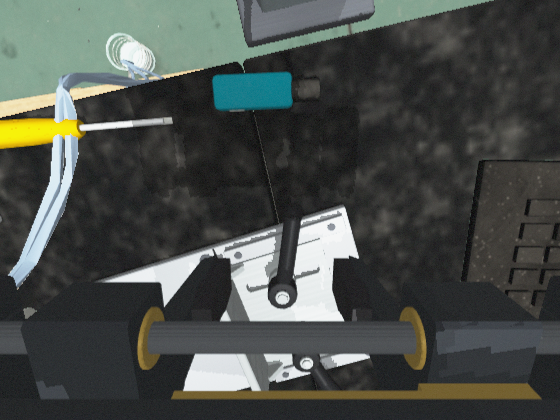

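The near handle runs from its hub at (283,293) to (292,210), between the fingers and about 6° clockwise of the tool. I'll align at ~157°, descend and grip.

Run:
```python
from h import *
t=np.radians(157);P=W(0,(.5688,-.2239,6.0),[-.034+.056*np.cos(t),.072+.056*np.sin(t),0])
plan((*P[:2],.08,163),(*P[:2],.032,163))
```

```text
-0.0048 0.0046 0.0485 -0.0001 -0.0112 0.0860 | rows>= 1
-0.0000 -0.0000 0.0480 0.0000 0.0000 0.0000 | rows>= 1
```

```bash
python3 -m jog '-0.0048 0.0046 0.0485 0 -0.0112 0.086 -0.2;-0.0048 0.0046 0.0485 0 -0.0112 0.086 -0.2;-0.0048 0.0046 0.0485 0 -0.0112 0.086 -0.2'
python3 -m jog '0 0 0.025 0 0 0 -0.2;0 0 0.048 0 0 0 -0.2;0 0 0.048 0 0 0 1;0 0 0.048 0 0 0 1;0 0 0.048 0 0 0 1'
python3 -m jog '0 0 0 0 0 0 1;0 0 0 0 0 0 1;0 0 0 0 0 0 1;0 0 0 0 0 0 1'
python3 -c "from h import *;lev([-.034,.072])"
```

```text
time: 22.05
tool_pos: [0.4743, -0.1396, 0.081]
ee_rot: [-180.0, 0.0, 163.1]
ft_force: [-0.1, -0.6, -0.2]
gripper_width: 0.0531
grasp_force: 0.0
time: 22.68
tool_pos: [0.4755, -0.14, 0.034]
ee_rot: [-180.0, 0.2, 163.1]
ft_force: [-0.6, -0.4, -0.2]
gripper_width: 0.0248
grasp_force: 0.0
time: 23.18
tool_pos: [0.475, -0.1395, 0.0332]
ee_rot: [180.0, 0.1, 163.1]
ft_force: [-0.4, 2.8, 6.4]
gripper_width: 0.0123
grasp_force: 30.0
r 0.0550 ang 156.67 tang force -2.5 radial 1.2 163.06078335578061 0.012275685030177431
```

```bash
python3 -m jog '-0.0005 0.0077 0 0 0 0.1396 1;-0.0021 0.0152 0 0 0 0.2793 1;-0.0048 0.0224 0 0 0 0.4189 1;-0.0084 0.0291 0 0 0 0.5585 1;-0.0129 0.0354 0 0 0 0.6981 1'
python3 -c "from h import *;lev([-.034,.072])"
python3 -m jog '-0.0005 0.0077 0 0 0 0.1396 1;-0.0021 0.0152 0 0 0 0.2793 1;-0.0048 0.0224 0 0 0 0.4189 1;-0.0064 0.0258 0 0 0 0.4887 1;-0.0064 0.0258 0 0 0 0.4887 1'
python3 -c "from h import *;lev([-.034,.072])"
python3 -m jog '0 0.0019 0 0 0 0.035 1;-0.0001 0.0038 0 0 0 0.07 1;-0.0001 0.0038 0 0 0 0.07 1;-0.0001 0.0038 0 0 0 0.07 1'
python3 -c "from h import *;lev([-.034,.072])"
```

```text
time: 23.8
tool_pos: [0.4973, -0.1092, 0.0332]
ee_rot: [180.0, 0.0, 122.8]
ft_force: [-1.8, 0.4, 7.0]
gripper_width: 0.0118
grasp_force: 30.1
r 0.0556 ang 116.90 tang force 1.3 radial 1.3 122.84289247556812 0.011808190200021332
time: 24.42
tool_pos: [0.5231, -0.0999, 0.0333]
ee_rot: [179.9, -0.0, 95.0]
ft_force: [0.6, 5.6, 6.5]
gripper_width: 0.0121
grasp_force: 30.0
r 0.0561 ang 88.43 tang force -1.0 radial 5.5 95.03640376197416 0.012072000388551496
time: 24.92
tool_pos: [0.5267, -0.0997, 0.0333]
ee_rot: [179.9, -0.0, 91.1]
ft_force: [0.3, 6.1, 5.4]
gripper_width: 0.0119
grasp_force: 30.1
r 0.0562 ang 84.80 tang force -0.4 radial 6.1 91.0597518522243 0.011879820847881183
```

```bash
python3 -m jog '0 0.0015 0 0 0 0.026 1;0 0.0015 0 0 0 0.026 1;-0.0001 0.003 0 0 0 0.052 1;-0.0001 0.003 0 0 0 0.052 1'
python3 -c "from h import *;lev([-.034,.072])"
python3 -m jog '0 0.0015 0 0 0 0 1;0 0.0015 0 0 0 0 1;0 0.0015 0 0 0 0 1'
python3 -c "from h import *;lev([-.034,.072])"
```

```text
time: 25.42
tool_pos: [0.528, -0.0996, 0.0331]
ee_rot: [-179.9, -0.0, 88.1]
ft_force: [-3.9, 5.1, 11.5]
gripper_width: 0.0116
grasp_force: 30.5
r 0.0562 ang 83.47 tang force 3.9 radial 5.1 88.12479774735804 0.011594426673432452
time: 25.8
tool_pos: [0.5281, -0.0996, 0.033]
ee_rot: [-179.7, -0.1, 88.1]
ft_force: [-9.2, 4.3, 14.2]
gripper_width: 0.0122
grasp_force: 30.5
r 0.0562 ang 83.39 tang force 9.2 radial 4.2 88.14759388221336 0.012156642716890391
```

Both levers are on their end stops. Release, and check the stop's position again from the rack side.

```bash
python3 -m jog '0 0 0 0 0 0 -0.1;0 0 0 0 0 0 -0.1;0 0 0 0 0 0 -0.1;0 0 0 0 0 0 -0.1;0 0 0 0 0 0 -0.1'
python3 -m jog '0 0 -0.05 0 0 0 -0.1;0 0 -0.1 0 0 0 -0.1;0 0 -0.1 0 0 0 -0.1;0 0 -0.1 0 0 0 -0.1'
python3 - <<'E'
from h import *
plan((.535,-.19,.13,47),(.5431,-.2715,.13,6))
E
```

```text
time: 26.42
tool_pos: [0.5303, -0.1006, 0.0322]
ee_rot: [180.0, 0.0, 88.1]
ft_force: [-0.5, -0.0, 0.2]
gripper_width: 0.0485
grasp_force: 0.0
time: 26.92
tool_pos: [0.5299, -0.1005, 0.1321]
ee_rot: [180.0, 0.0, 88.1]
ft_force: [0.0, 0.5, -0.0]
gripper_width: 0.0484
grasp_force: 0.0
-0.0893 0.0081 0.0021 0.0004 0.0001 0.7169 | rows>= 4
-0.0541 0.0615 0.0000 -0.0000 -0.0000 0.7156 | rows>= 4
```

```bash
python3 -m jog '-0.0893 0.0081 0.002 0 0 0.717 -1;-0.0893 0.0081 0.002 0 0 0.717 -1;-0.0893 0.0081 0.002 0 0 0.717 -1;-0.0893 0.0081 0.002 0 0 0.717 -1'
python3 -m jog '-0.0541 0.0615 0 0 0 0.7156 -1;-0.0541 0.0615 0 0 0 0.7156 -1;-0.0541 0.0615 0 0 0 0.7156 -1;-0.0541 0.0615 0 0 0 0.7156 -1;-0.0541 0.0615 0 0 0 0.7156 -1'
python3 -m jog '0 0 0 0 0 0 -1'
python3 - <<'E'
from h import *
np.set_printoptions(precision=4,suppress=True)
c=chk();cv2.imwrite("pics/w7.png",c["color"]);g=cv2.cvtColor(c["color"],cv2.COLOR_BGR2GRAY).astype(int)
for r in (80,92):
    i=180+np.argmin(g[r,180:203]);cs=np.arange(i-3,i+4);w=np.clip(200-g[r,cs],0,None);u=(w*cs).sum()/w.sum();print(u,N((.569,-.2259,6),atz(c,(u,r),.01)))
t=cam("top"); cv2.imwrite("pics/top7.png",t["color"])
d=models.spot_in("vial_rack","top");print([(x["conf"],x["point"],atz(t,x["point"],.037)) for x in d[:2]])
d=models.tip_of("vial_rack","top");print([(x["conf"],x["point"],atz(t,x["point"],0)) for x in d[:2]])
plan((.48,-.03,.2,20),(.44,.15,.22,58))
E
```

```text
time: 27.42
tool_pos: [0.5335, -0.19, 0.1275]
ee_rot: [-179.8, 0.1, 46.6]
ft_force: [-1.2, 0.3, 0.5]
gripper_width: 0.0863
grasp_force: 0.0
time: 28.05
tool_pos: [0.5419, -0.271, 0.1278]
ee_rot: [-179.9, 0.2, 6.1]
ft_force: [0.3, 0.1, 0.2]
gripper_width: 0.088
grasp_force: 0.0
time: 28.18
tool_pos: [0.5426, -0.2711, 0.1289]
ee_rot: [-179.9, 0.1, 6.1]
ft_force: [-0.9, 0.2, -0.6]
gripper_width: 0.0883
grasp_force: 0.0
line [16.84 15.94 15.5  16.19 16.81 19.86] face at x0 20.53 mm, slope -0.0002, n 1263, med 20.53
199.47773279352228 [0.0736 0.0202 0.01  ]
200.29166666666666 [0.0648 0.0202 0.01  ]
[(0.56, [143.3, 260.0], array([0.3927, 0.2177, 0.037 ]))]
[]
-0.0374 -0.2467 -0.0699 0.0001 -0.0002 -0.2433 | rows>= 5
0.0240 -0.1828 -0.0200 -0.0000 0.0000 -0.6632 | rows>= 4
```

View pics/w7.png

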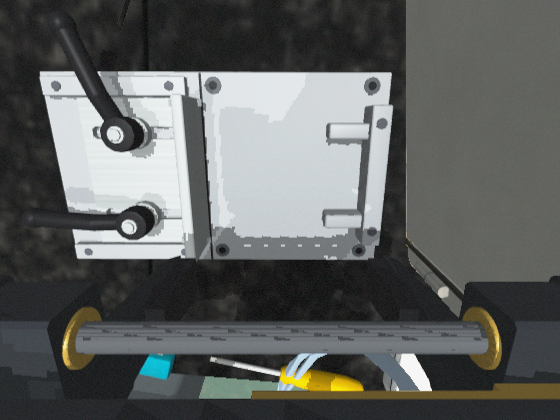

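The near handle now points to (30,218), the far to (60,20), both tightened. The face still stands at 20.5 with the line at 20.2. Now to view the rack.

Run:
```python
from h import *
plan((.50,-.03,.2,15),(.38,.19,.2,58))
```

```text
-0.0176 -0.2446 -0.0699 0.0001 -0.0002 -0.1561 | rows>= 5
-0.0590 -0.2436 -0.0000 0.0000 0.0000 -0.7505 | rows>= 4
```

```bash
python3 -m jog '0 0 -0.06 0 0 0 -1;-0.0176 -0.2446 -0.07 0 0 -0.156 -1;-0.0176 -0.2446 -0.07 0 0 -0.156 -1;-0.0176 -0.2446 -0.07 0 0 -0.156 -1;-0.0176 -0.2446 -0.07 0 0 -0.156 -1'
python3 -m jog '-0.059 -0.2436 0 0 0 -0.7505 -1;-0.059 -0.2436 0 0 0 -0.7505 -1;-0.059 -0.2436 0 0 0 -0.7505 -1;-0.059 -0.2436 0 0 0 -0.7505 -1;-0.059 -0.2436 0 0 0 -0.7505 -1'
python3 -m jog '0 0 0 0 0 0 -1;0 0 0 0 0 0 -1'
python3 - <<'E'
from h import *
np.set_printoptions(precision=4,suppress=True)
c=cam("wrist");cv2.imwrite("pics/w8.png",c["color"]); s=telemetry.read_state();print(s["tool_pos"],s["ee_rot"])
v,u=np.mgrid[0:420,0:560]; z=c["z_map"]; q=np.stack([(u-c["cx"])/c["f"]*z,(v-c["cy"])/c["f"]*z,z],-1)@c["T"][:3,:3].T+c["T"][:3,3]
m=(z>0)&(v<270)&(q[...,2]>.012)&(q[...,2]<.06)&(np.hypot(q[...,0]-.39,q[...,1]-.22)<.1)
n,l,st,ce=cv2.connectedComponentsWithStats(m.astype(np.uint8)); i=1+np.argmax(st[1:,4]); P=q[l==i]; print(st[i],np.percentile(P[:,2],[5,50,95]))
top=P[P[:,2]>.03]; r=cv2.minAreaRect((top[:,:2]*1000).astype(np.float32)); print(r); r=cv2.minAreaRect((P[:,:2]*1000).astype(np.float32)); print(r)
d=models.tip_of("vial_rack","wrist");print([(x["conf"],x["point"],atz(c,x["point"],0)) for x in d[:2]])
E
```

```text
time: 29.0
tool_pos: [0.4998, -0.0283, 0.2008]
ee_rot: [180.0, -0.1, 15.0]
ft_force: [0.3, 1.1, 0.1]
gripper_width: 0.0878
grasp_force: 0.0
time: 29.62
tool_pos: [0.3784, 0.1933, 0.2005]
ee_rot: [180.0, -0.1, 58.4]
ft_force: [0.3, 1.0, -0.4]
gripper_width: 0.0883
grasp_force: 0.0
time: 29.88
tool_pos: [0.3813, 0.189, 0.2003]
ee_rot: [179.9, 0.0, 57.8]
ft_force: [0.2, 0.0, 0.0]
gripper_width: 0.0882
grasp_force: 0.0
[0.3813 0.1888 0.2002] [179.9545   0.0079  57.7631]
[ 250   92   55  126 4881] [0.0185 0.024  0.038 ]
((396.4127502441406, 222.85739135742188), (106.77680969238281, 46.7456169128418), 55.46936798095703)
((396.5186767578125, 222.69068908691406), (123.5084228515625, 51.69253921508789), 55.238773345947266)
[(0.88, [278.9, 153.2], array([0.4002, 0.2229, 0.    ]))]
```

View pics/w8.png

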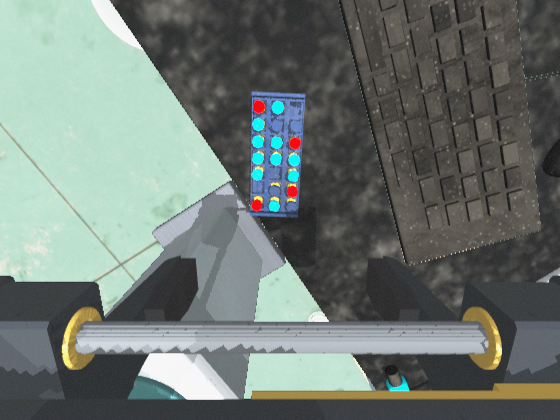

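The rack lies at (0.3965, 0.2227) with its long axis at 55.2° (image 250-305, 92-217), near the bench edge and with free space for the fingers. Descend and grip.

Run:
```python
from h import *
plan((.3948,.2238,.08,55.2),(.3948,.2238,.004,55.2))
```

```text
0.0368 -0.0073 0.1201 0.0006 0.0002 0.0446 | rows>= 2
0.0000 -0.0000 0.0760 0.0000 0.0000 0.0000 | rows>= 2
```

```bash
python3 -m jog '0.0368 -0.0073 0.12 0 0 0.0446 -1;0.0368 -0.0073 0.12 0 0 0.0446 -1;0.0368 -0.0073 0.12 0 0 0.0446 -1;0.0368 -0.0073 0.12 0 0 0.0446 -1'
python3 -m jog '0 0 0.04 0 0 0 -1;0 0 0.066 0 0 0 -1;0 0 0.0755 0 0 0 -1;0 0 0.0755 0 0 0 -1'
python3 -m jog '0 0 0 0 0 0 1;0 0 0 0 0 0 1;0 0 0 0 0 0 1;0 0 0 0 0 0 1;0 0 0 0 0 0 1'
python3 -c "
from h import *
s=telemetry.read_state();print(s['tool_pos'],s['ee_rot'],s['ft_force'],s['wrist_torque'])"
```

```text
time: 30.48
tool_pos: [0.3949, 0.2245, 0.081]
ee_rot: [179.9, -0.0, 55.3]
ft_force: [-0.0, 0.3, 0.9]
gripper_width: 0.0882
grasp_force: 0.0
time: 30.98
tool_pos: [0.3953, 0.2253, 0.0062]
ee_rot: [179.9, -0.1, 55.3]
ft_force: [-0.7, -0.0, 0.7]
gripper_width: 0.0885
grasp_force: 0.0
time: 31.6
tool_pos: [0.3945, 0.2252, 0.0051]
ee_rot: [179.9, -0.0, 55.4]
ft_force: [0.4, -1.9, 2.9]
gripper_width: 0.0512
grasp_force: 30.0
[0.39451077 0.22516768 0.00508231] [ 1.79930887e+02 -4.05109711e-02  5.53902860e+01] [ 0.41132721 -1.86038686  2.88135867] [-0.30630378 -0.02142684  0.03815923]
```

The rack is held at its middle. Lift and carry it over the nest.

Run:
```python
from h import *
nest=(.5699,-.2237,6.0);P=W(0,nest,[0,-.0448,0]);print(P)
s=telemetry.read_state();a=s["tool_pos"];y=s["ee_rot"][2]
plan((a[0],a[1],.15,y),(.485,-.02,.15,75),(*P[:2],.15,96),(*P[:2],.075,96))
```

```text
[ 0.57458288 -0.26825458  0.        ]
0.0001 0.0002 -0.1449 0.0012 -0.0007 -0.0000 | rows>= 3
-0.1504 0.2137 0.0000 0.0000 0.0000 -0.3423 | rows>= 5
-0.2166 0.1508 0.0000 0.0000 0.0000 -0.3665 | rows>= 5
0.0000 -0.0000 0.0750 0.0000 0.0000 0.0000 | rows>= 2
```

```bash
python3 -m jog '0 0 -0.02 0 0 0 1;0 0 -0.06 0 0 0 1;0 0 -0.11 0 0 0 1;0 0 -0.145 0 0 0 1;0 0 -0.145 0 0 0 1'
python3 -m jog '-0.03 0.0427 0 0 0 -0.07 1;-0.06 0.0855 0 0 0 -0.14 1;-0.09 0.128 0 0 0 -0.21 1;-0.12 0.171 0 0 0 -0.28 1;-0.1504 0.2137 0 0 0 -0.3423 1'
python3 -m jog '-0.043 0.030 0 0 0 -0.073 1;-0.087 0.060 0 0 0 -0.146 1;-0.13 0.0905 0 0 0 -0.22 1;-0.173 0.1206 0 0 0 -0.293 1;-0.2166 0.1508 0 0 0 -0.3665 1'
python3 -m jog '0 0 0 0 0 0 1;0 0 0 0 0 0 1;0 0 0 0 0 0 1'
python3 - <<'E'
from h import *
c=cam("wrist");cv2.imwrite("pics/w9.png",c["color"]);t=cam("top");cv2.imwrite("pics/top9.png",t["color"])
nest=(.5699,-.2237,6.0);P=W(0,nest,[0,-.0448,0]);s=telemetry.read_state();print(s["tool_pos"],s["ee_rot"],s["ft_force"])
plan((*P[:2],.075,96))
E
```

```text
time: 32.22
tool_pos: [0.3957, 0.2261, 0.1522]
ee_rot: [179.8, -0.3, 55.4]
ft_force: [0.3, 0.6, -1.9]
gripper_width: 0.0515
grasp_force: 30.0
time: 32.85
tool_pos: [0.4828, -0.0215, 0.1468]
ee_rot: [-179.8, 0.0, 75.1]
ft_force: [1.2, 0.4, -1.5]
gripper_width: 0.0517
grasp_force: 30.0
time: 33.48
tool_pos: [0.5725, -0.2691, 0.1461]
ee_rot: [-179.8, -0.2, 96.1]
ft_force: [0.6, 0.4, -2.2]
gripper_width: 0.0518
grasp_force: 30.0
time: 33.85
tool_pos: [0.5727, -0.2667, 0.1484]
ee_rot: [-179.9, -0.1, 96.0]
ft_force: [0.0, -0.1, -2.2]
gripper_width: 0.0515
grasp_force: 30.0
[ 0.57339397 -0.26694245  0.14944436] [-1.79983352e+02 -2.20576651e-02  9.60574176e+01] [-0.61400537 -0.41837251 -1.28634856]
-0.0015 0.0011 0.0744 -0.0003 -0.0004 0.0010 | rows>= 2
```

View pics/w9.png

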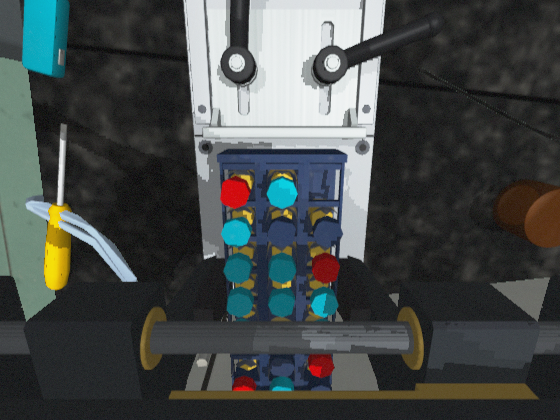

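The rack hangs level, its end at row ~152, clear of the flange (row ~132) and centred at column 283. I'll check where along its length it is held, then lower it.

Run:
```python
from h import *
c=cam("wrist");z=c["z_map"];T=c["T_tool_cam"]
def tool(u,v): 
    d=z[v,u]; return (T@[(u-c["cx"])/c["f"]*d,(v-c["cy"])/c["f"]*d,d,1])[:3]
for u in (240,265,300,325): print(u,[tuple(np.round(tool(u,v)*1e3,1)) for v in range(146,166,2)])
for v in (160,): print([tuple(np.round(tool(u,v)*1e3,1)) for u in list(range(215,224,1))+list(range(342,352,1))])
nest=(.5699,-.2237,6.0);P=W(0,nest,[0,-.0448,0]);plan((*P[:2],.075,96),(*P[:2],.016,96))
```

```text
240 [(np.float64(51.7), np.float64(-38.0), np.float64(138.6)), (np.float64(49.9), np.float64(-38.2), np.float64(139.1)), (np.float64(61.5), np.float64(-19.6), np.float64(-3.8)), (np.float64(61.5), np.float64(-18.4), np.float64(-13.1)), (np.float64(61.6), np.float64(-17.4), np.float64(-21.3)), (np.float64(61.0), np.float64(-17.2), np.float64(-23.1)), (np.float64(60.2), np.float64(-17.2), np.float64(-23.0)), (np.float64(59.4), np.float64(-17.3), np.float64(-22.9)), (np.float64(58.4), np.float64(-17.5), np.float64(-21.3)), (np.float64(57.0), np.float64(-18.2), np.float64(-16.5))]
265 [(np.float64(51.8), np.float64(-15.7), np.float64(138.0)), (np.float64(49.9), np.float64(-15.8), np.float64(139.6)), (np.float64(61.4), np.float64(-8.4), np.float64(-3.2)), (np.float64(61.5), np.float64(-7.9), np.float64(-13.3)), (np.float64(61.7), np.float64(-7.4), np.float64(-22.8)), (np.float64(60.8), np.float64(-7.5), np.float64(-21.6)), (np.float64(60.2), np.float64(-7.4), np.float64(-22.9)), (np.float64(59.4), np.float64(-7.5), np.float64(-22.5)), (np.float64(58.7), np.float64(-7.4), np.float64(-23.7)
[... 1700 characters left out ...]
), np.float64(-20.9)), (np.float64(59.4), np.float64(22.8), np.float64(-22.4)), (np.float64(59.4), np.float64(23.1), np.float64(-22.8)), (np.float64(59.5), np.float64(23.3), np.float64(-23.6)), (np.float64(59.4), np.float64(23.9), np.float64(-22.5)), (np.float64(59.3), np.float64(24.5), np.float64(-21.8)), (np.float64(39.3), np.float64(58.2), np.float64(138.3)), (np.float64(39.3), np.float64(59.1), np.float64(138.5)), (np.float64(39.3), np.float64(60.0), np.float64(138.3)), (np.float64(39.2), np.float64(61.2), np.float64(139.6)), (np.float64(39.3), np.float64(61.9), np.float64(138.7))]
-0.0012 0.0009 0.0748 0.0002 0.0000 0.0010 | rows>= 2
0.0000 -0.0000 0.0590 0.0000 0.0000 0.0000 | rows>= 1
```

```bash
python3 -m jog '0 0 0.05 0 0 0 1;0 0 0.075 0 0 0 1;0 0 0.075 0 0 0 1;0 0 0.075 0 0 0 1;0 0 0.075 0 0 0 1'
python3 -m jog '0 0 0 0 0 0 1;0 0 0 0 0 0 1;0 0 0 0 0 0 1'
python3 - <<'E'
from h import *
nest=(.5699,-.2237,6.0);P=W(0,nest,[0,-.0448,0]);s=telemetry.read_state();print(N(nest,s["tool_pos"]),s["ee_rot"]);plan((*P[:2],.016,96))
E
```

```text
time: 34.62
tool_pos: [0.5754, -0.269, 0.0771]
ee_rot: [179.8, 0.1, 96.0]
ft_force: [0.3, -0.6, -2.2]
gripper_width: 0.0511
grasp_force: 30.0
time: 35.0
tool_pos: [0.574, -0.2685, 0.0752]
ee_rot: [180.0, 0.0, 96.0]
ft_force: [-0.5, 0.3, -1.4]
gripper_width: 0.0518
grasp_force: 30.0
[-0.00061794 -0.04495852  0.0751501 ] [1.79956334e+02 2.83868066e-02 9.59826427e+01]
0.0002 0.0006 0.0592 0.0008 0.0005 -0.0003 | rows>= 1
```

Within 0.6 mm of the target. Lowering gently.

```bash
python3 -m jog '0 0.0004 0.015 0 0 0 1;0 0.0004 0.03 0 0 0 1;0 0.0004 0.042 0 0 0 1;0 0.0004 0.052 0 0 0 1;0 0.0004 0.052 0 0 0 1'
python3 -m jog '0 0 0.003 0 0 0 1;0 0 0.006 0 0 0 1;0 0 0.006 0 0 0 1;0 0 0.006 0 0 0 1'
python3 -c "
from h import *
s=telemetry.read_state();print(N((.5699,-.2237,6.0),s['tool_pos']),s['ee_rot'],s['ft_force'],s['wrist_torque'])"
```

```text
time: 35.62
tool_pos: [0.5733, -0.2679, 0.0213]
ee_rot: [-179.9, -0.1, 96.0]
ft_force: [-0.0, 0.4, -2.1]
gripper_width: 0.0518
grasp_force: 30.0
time: 36.12
tool_pos: [0.5745, -0.2685, 0.0172]
ee_rot: [180.0, 0.0, 96.0]
ft_force: [0.0, 0.9, -1.7]
gripper_width: 0.0515
grasp_force: 30.0
[-0.00010336 -0.0449866   0.0171829 ] [1.79952076e+02 3.09613556e-02 9.59884756e+01] [ 0.02540962  0.8630979  -1.66396588] [-0.04181703  0.04471456  0.01589188]
```

```bash
python3 -m jog '0 0 0.001 0 0 0 1;0 0 0.002 0 0 0 1;0 0 0.002 0 0 0 1;0 0 0.002 0 0 0 1'
python3 -m jog '0 0 0 0 0 0 -0.4;0 0 0 0 0 0 -0.4;0 0 0 0 0 0 -0.4;0 0 0 0 0 0 -0.4;0 0 0 0 0 0 -0.4'
python3 -m jog '0 0 -0.03 0 0 0 -0.4;0 0 -0.08 0 0 0 -0.4;0.04 0 -0.14 0 0 0 -0.4;0.09 0 -0.18 0 0 0 -0.4;0.09 0 -0.18 0 0 0 -0.4'
python3 -m jog '0 0 0 0 0 0 -1;0 0 0 0 0 0 -1'
python3 - <<'E'
from h import *
np.set_printoptions(precision=4,suppress=True)
nest=(.5699,-.2237,6.0)
c=cam("wrist");cv2.imwrite("pics/w10.png",c["color"])
v,u=np.mgrid[0:420,0:560]; z=c["z_map"]; q=np.stack([(u-c["cx"])/c["f"]*z,(v-c["cy"])/c["f"]*z,z],-1)@c["T"][:3,:3].T+c["T"][:3,3]
q=(q-[nest[0],nest[1],0])@R.from_euler("z",6,degrees=True).as_matrix()
col=c["color"].astype(int)
m=(z>0)&(q[...,2]>.028)&(abs(q[...,0])<.03)&(abs(q[...,1]+.045)<.064)
P=q[m];print(len(P),np.percentile(P[:,2],[5,50,95,99]));print(cv2.minAreaRect((P[:,:2]*1000).astype(np.float32)))
for y0 in (-.09,-.07,-.02,0): 
    k=P[abs(P[:,1]-y0)<.01]; print(y0,np.percentile(k[:,2],[90,98]) if len(k) else None)
E
```

```text
time: 36.62
tool_pos: [0.5744, -0.2685, 0.0152]
ee_rot: [180.0, 0.0, 96.0]
ft_force: [-0.3, 0.0, 0.4]
gripper_width: 0.0517
grasp_force: 30.0
time: 37.25
tool_pos: [0.5743, -0.2684, 0.0149]
ee_rot: [180.0, 0.0, 96.0]
ft_force: [0.5, 0.1, -0.8]
gripper_width: 0.0619
grasp_force: 0.0
time: 37.88
tool_pos: [0.5667, -0.1774, 0.1992]
ee_rot: [179.6, 0.2, 96.1]
ft_force: [0.2, -0.9, 0.1]
gripper_width: 0.0618
grasp_force: 0.0
time: 38.12
tool_pos: [0.5638, -0.1793, 0.1928]
ee_rot: [-179.9, -0.0, 96.0]
ft_force: [-0.2, -0.5, -1.0]
gripper_width: 0.0796
grasp_force: 0.0
3357 [0.0299 0.0429 0.0482 0.0489]
((1.3623027801513672, -42.395877838134766), (57.08272171020508, 122.77618408203125), 0.06972791254520416)
-0.09 [0.0475 0.0481]
-0.07 [0.0479 0.0484]
-0.02 [0.048  0.0485]
0 [0.0478 0.0484]
```

View pics/w10.png

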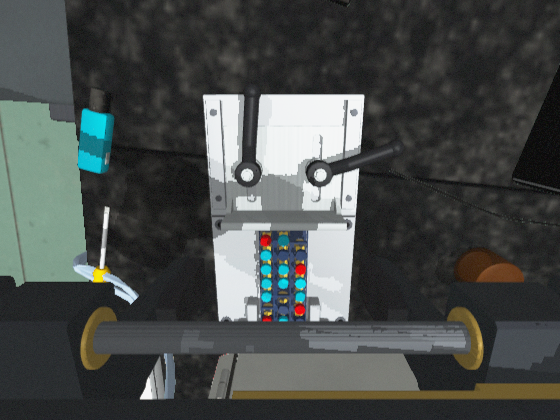

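The rack stands level: its cap tops are at 48 mm over its whole length, as on the bench plus the 10 mm plate. It lies between the cheeks, with the stop at row ~220 and both levers tight. Handing in.

```bash
python3 -c "
from station import ctrl
print(ctrl.close_job())"
```

```text
the job is handed in; nothing more can be done
None
```

The job is handed in: the slide stop's face measures about 0.3 mm from the scribed line, both levers are tight on their end stops, and the rack sits flat in the nest; I never touched the box, tools or mouse.

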